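# Unlock and lift the bayonet lid off a vegetable cutter

## Task

The vegetable cutter is due for washing: push its yellow slide latch by the ridge, away from the lid, until it snaps fully back; then turn the round lid anticlockwise (seen from above) by its black handle until its lugs reach the slots (red nose pointing at the latch) and lift it straight off. Set the lid down, not dropped, the right way up and flat in the blue wash crate, let go of it, leave the latch open, and do not disturb the other things on the table.

Things in the scene. Friction and masses are not known exactly. Their poses are not given: they have to be found in the camera images.
- cutter: Vegetable cutter, fixed: white housing 250 x 230 mm under a round metal chamber of radius 99 mm, 155 mm high. Origin on the table under the lid's axis, z up. A grey latch block stands on its -y side, out to 170 mm from the axis. The lid is free to lift when its yaw equals the cutter's within about 5 degrees; a fixed stop ends the turn about 5 degrees beyond, still free.
- collar (a point): Centre of the chamber's rim, 155 mm above the table, axes as the cutter's. Bayonet collar: inner radius 73 mm, 6 mm thick, its underside 9 mm above the ledge that carries the lid; three slots in it at 0, 120 and 240 degrees about z (0 = +x), each 8 mm wider than a lug on either side. The lugs are clear of it after 15 mm of lift.
- lid_grip (a point): Centre of the lid's black handle bar, on the lid's axis, 29 mm above its underside (169 mm above the table when seated). Bar along the lid's y: 100 long, 24 wide (x), 35 high, mid-height here; the lid's face is 17.5 mm below. Axes: the lid's, z up. Starts 0.6 to 0.95 rad clockwise of free (yaw that much less than the cutter's); turn anticlockwise; it turns easily with 3 mm play.
- nose (a point): Outer end of the red nose on the red-topped -y end of the handle, 64 mm from the lid's axis, 12 mm wide; it points at the latch when the lid is free. While the latch is shut its bolt stops the nose about 0.35 rad short of that. The lid is a grey disc of radius 70 mm, 0.35 to 0.6 kg, with three orange lugs (20 wide, 6 thick, out to 83 mm) at 0, 120 and 240 degrees about z (0 = the lid's +x).
- latch_ridge (a point): Centre of the small ridge on the yellow slide latch, 169 mm above the table: 28 wide (x), 8 thick (y), 12 high, on a flat plate whose top is 6 mm below this point; black rails beside it 1 mm higher than the plate. Axes as the cutter's: it opens along -y, away from the lid. 110 mm from the lid's axis shut, 134 open. Nothing stands higher than the plate for 40 mm on the lid's side.
- latch (a joint): Slide of the yellow latch in m: 0 shut, 0.024 fully open (away from the lid). Spring detent: about 4 N to start it, it snaps over past 0.012 and stays at either end.
- crate: Blue wash crate, fixed, open on top: 260 x 260 mm outside, 60 mm high, walls and floor 6 mm. Origin under its centre on the table. The lid lying flat in it has its handle centre 35 mm above the table.
- disc_mid (a point): Bystander: spare steel cutting disc, 150 mm across, lying flat, 26 mm high at its black hub; point on its axis 8 mm up.
- brush_mid (a point): Bystander: brush with green handle lying on the table; point near its middle.
- bowl_mid (a point): Bystander: steel bowl, 160 mm across, 70 mm high; its centre.
- sanitizer_mid (a point): Bystander: white spray bottle 70 mm across, 190 mm high; its centre.
- spatula_mid (a point): Bystander: blue spatula lying on the table; point near its middle.
- jar_mid (a point): Bystander: glass jar with red cap, 80 mm across, 120 mm high; its centre.
Not all that is in view belongs to the job. Leave any green or purple look-alike of the part that bears lid_grip alone.

How it is judged:
On the way, in this order (a step that is already met when the one before it is completed fails the run):
1. the latch is slid open with the lid still on the cutter (value of joint latch above 0.02 m and z of lid_grip in the frame of cutter below 0.179 m), for 0.1 s.
2. the lid is turned until its lugs are at the slots, still seated (angle between the y axis of lid_grip and the y axis of cutter, either way round below 0.2 rad and z of lid_grip in the frame of cutter below 0.18 m).
3. the lid is lifted clear above the collar (z of lid_grip in the frame of cutter above 0.194 m and angle between lid_grip's own z axis and vertical below 0.5 rad).
At the end, for the whole second after the job is handed in: The lid lies the right way up in the blue crate, flat on its floor (tilt under 0.1 rad, handle centre below 43 mm, within 80 mm of the crate's centre), released and at rest; the latch is open (above 0.020 m) (horizontal distance between lid_grip and crate below 0.08 m and height (world z) of lid_grip below 0.043 m and angle between lid_grip's own z axis and vertical below 0.1 rad and value of joint latch above 0.02 m); the robot touches nothing.
It fails at once if the lid is let go while its underside is more than 25 mm above the crate's floor (horizontal distance between lid_grip and cutter above 0.1 m and height (world z) of lid_grip above 0.06 m and contact force between the fingers and lid below 0.2 N).
It fails at once if a bystander (disc, brush, bowl, bottle, spatula, jar) is moved by more than 30 mm (distance of any of disc_mid, brush_mid, bowl_mid, sanitizer_mid, spatula_mid, jar_mid from where it was at the start of the episode above 0.03 m).
It also fails if it takes over 58 s, if anything falls off the work surface, if the arm or the gripper's body presses on something with over 40 N, if the wrist force passes 120 N, or if a joint passes its speed limit or range.

## Robot

A 7-joint arm with a two-finger parallel gripper is mounted at the origin on the work surface. World frame = base frame: x ahead of the robot, y to its left, z up, the work surface at z = 0. Lengths are in m, angles in rad, forces in N, time in s.
With the tool pointing down it reaches from about 0.425 to 0.875 m from the base axis. Payload 4.7 kg.
Tool frame: the origin (TCP) lies midway between the tips of the shut fingers; the grasp point (between the pads) lies 19 mm behind it; x points along the fingers, z is the direction in which the jaws open and shut, and the axes are right-handed (so a half turn about x gives the same grasp; the last joint's range is limited). The gripper opens to 87 mm and grips with 3 to 60 N. Pads are 19 mm wide; open, the fingers measure 117 mm over their backs; the gripper's body (75 mm by 190 mm) begins 51 mm behind the grasp point.
Start: joints at [-1.294, 0.321, -0.07, 1.45, 0.023, 1.371, -0.057], TCP at [0.169, 0.628, 0.223] pointing down, gripper open.
Joint ranges: [-2.86, 2.86], [-0.3, 2.09], [-1.38, 1.24], [0.06, 2.45], [-1.56, 4.7], [0.09, 2.05], [-2.69, 2.69]. Speed limits (rad/s): [2.57, 2.57, 3.14, 3.14, 3.14, 3.14, 3.14].

## Interface

Orientations are given as a rotation vector (axis times angle).
In Python, from bench import ctrl gives the robot as it stands.
- The arm moves only by the shell command python3 -m pendant 'ROWS' [OPENING] [FORCE]. ROWS is JSON, a list of rows, each an object with "travel": the shift along the tool's x, y, z in m, a list of three; "twist": the turn about the tool's x in rad. In form: [{"travel": [x, y, z], "twist": twist}, ...]. A call has 1 to 10 rows; each row is the pose to reach, as a shift and turn from the pose measured when the call began, along the tool's axes at that moment; what a row does not reach only later rows make up. A row lasts 1/8 s, in which the tool goes at most 62.5 mm and 10.7 degrees, less where a joint would pass 70% of its speed; a pose out of reach is approached as far as the arm can. A call with a gripper value outside its range is refused whole. OPENING is the opening, from -1 (shut) to 1 (fully open), so that 0 is half open, set as the call begins (- or left out, the last holds). The fingers move at their own pace and stop on an object; FORCE is the grip in N (left out, the last holds). Time passes only in rows, so rows that repeat a pose let the fingers close. It gives the time, the measured TCP pose, the force and the opening at its end, in the units of the state.
- ctrl.get_state(): the state, without advancing time (a new reading comes with each control period).
- ctrl.get_image(name): name is "side" or "top"; returns the picture (420x560x3 uint8, red, green, blue); there is no depth.
- ctrl.camera_model(name): a dict with "K" (3x3 intrinsics, pixels), "rvec" (rotation vector, rad) and "tvec" (3), from world to camera coordinates, as OpenCV has them. Camera axes: x right, y down, z forward; pixel columns grow to the right and rows downward; lengths in m; the calibration is good to about 2 mm. A picture is of the moment at which its call begins. camera_model takes no time and is no camera call.
- ctrl.close_job(): hands the job in, once; it reports no verdict.
The state is a dict: "time": time; "joint_positions": joint angles; "qd": joint speeds; "joint_torque": joint torques, N m; "position": TCP position; "tool_rot": TCP orientation; "ft_force": force on the tool from outside, world axes, zero at the start; "torque": the same for the moment, N m; "grip_width": opening from 0.0 (shut) to 1.0 (fully open).
Only numpy, scipy, OpenCV 4.12 (cv2) and the standard library are available. Lean on these libraries where they do the work, as an engineer would, in place of code of your own. Each camera call takes 0.05 s, during which the arm holds its last target.

## Working session

There is one attempt and no reset: what is moved stays moved. The work goes in short steps, Python scripts to look and compute and a shell command to move; the robot and the scene stay as the last step left them, time stands still between calls to the robot, and variables do not carry over. Pictures are saved under pics/ and viewed, and the job is handed in when it is done.

```bash
ls; mkdir -p pics
python3 - <<'E'
from bench import ctrl
import cv2
s=ctrl.get_state()
for k,v in s.items(): print(k,v)
for n in("side","top"):
    im=ctrl.get_image(n); cv2.imwrite(f"pics/{n}0.png",im[:,:,::-1]); print(ctrl.camera_model(n))
E
```

```text
pics
time 0.0
joint_positions [-1.29397076  0.321853   -0.07006815  1.45167186  0.02257525  1.37078855
 -0.05687502]
qd [ 0.00090044 -0.00013207 -0.00045915 -0.0003408   0.00158305  0.00154639
 -0.00030917]
joint_torque [ 9.98440737e-04 -4.91306984e+01 -4.03451370e-01 -3.12521625e+01
 -6.40251744e-02  4.38611617e-02  1.82257322e-04]
position [0.1687202  0.62714991 0.22144347]
tool_rot [-1.01478984  1.32361361  1.01272685]
ft_force [ 0.12841644 -0.29622472  0.70470102]
torque [-0.03666262  0.02446033 -0.01423439]
grip_width 1.0022229481856577
{'K': array([[443.70282215,   0.        , 275.01266611],
       [  0.        , 443.70282215, 207.06298635],
       [  0.        ,   0.        ,   1.        ]]), 'rvec': array([ 2.35479829, -0.41516272,  0.15683405]), 'tvec': array([-0.51093886,  0.20614009,  1.50344982])}
{'K': array([[461.074759  ,   0.        , 279.41869139],
       [  0.        , 461.074759  , 210.82733671],
       [  0.        ,   0.        ,   1.        ]]), 'rvec': array([ 2.08658802, -2.14183714,  0.18599743]), 'tvec': array([0.01725895, 0.54402033, 1.71722364])}
```

View pics/side0.png

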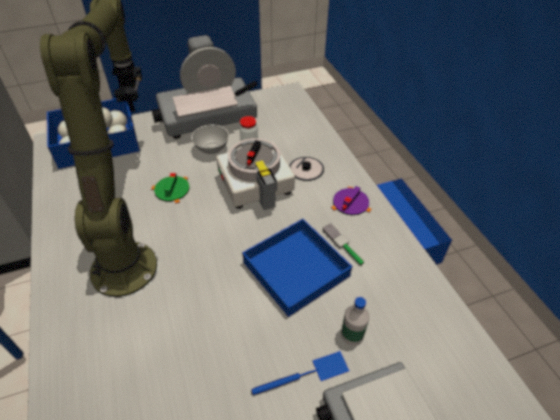

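View pics/top0.png

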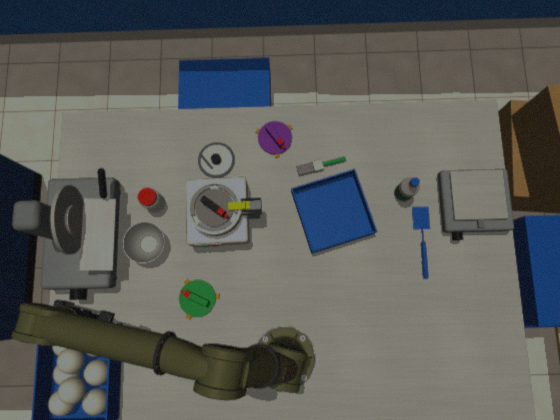

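```bash
cat > h.py <<'E'
import numpy as np, cv2
from bench import ctrl
def cam(n):
    c=ctrl.camera_model(n); R=cv2.Rodrigues(np.array(c['rvec']))[0]; return np.array(c['K']),R,np.array(c['tvec'])
def px2w(n,uv,z):
    K,R,t=cam(n); uv=np.atleast_2d(uv).astype(float)
    d=(R.T@np.linalg.inv(K)@np.c_[uv,np.ones(len(uv))].T).T; o=-R.T@t
    return o+d*((z-o[2])/d[:,2])[:,None]
def w2px(n,P):
    K,R,t=cam(n); p=(R@np.atleast_2d(P).T).T+t; p=(K@p.T).T; return p[:,:2]/p[:,2:]
def crop(src,dst,x0,y0,x1,y1,s):
    im=cv2.imread(src)[y0:y1,x0:x1]; cv2.imwrite(dst,cv2.resize(im,None,fx=s,fy=s,interpolation=cv2.INTER_CUBIC))
def tool(st=None):
    s=st or ctrl.get_state(); return np.array(s['position']),cv2.Rodrigues(np.array(s['tool_rot']))[0]
E
python3 - <<'E'
from h import *
crop('pics/top0.png','pics/t0c.png',175,165,275,255,7)
crop('pics/side0.png','pics/s0c.png',210,130,310,220,7)
print(tool()[1].round(3))
E
```

```text
[[-0.    -0.966  0.26 ]
 [-0.002  0.26   0.966]
 [-1.    -0.    -0.002]]
```

View pics/t0c.png

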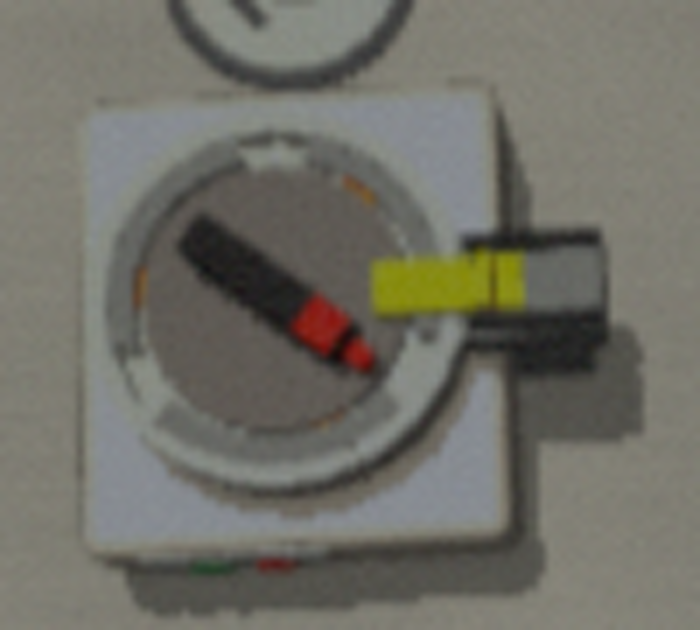

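View pics/s0c.png

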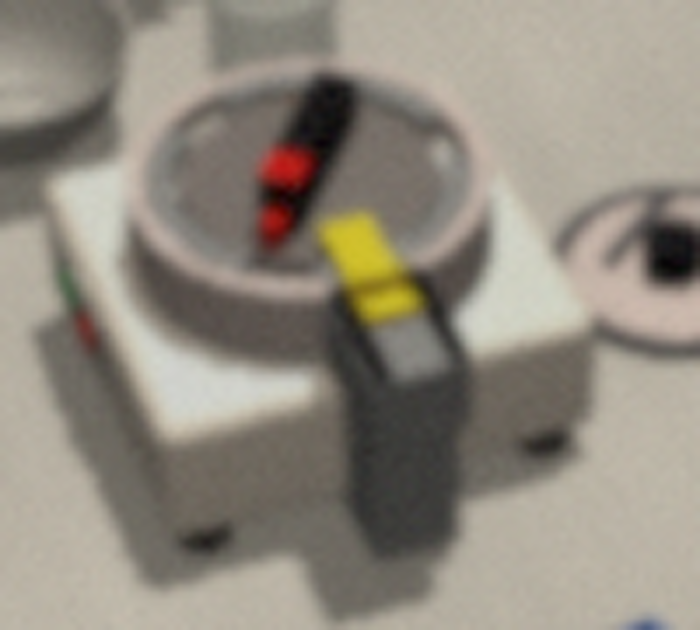

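Run:
```python
from h import *
im=cv2.imread('pics/top0.png'); hsv=cv2.cvtColor(im,cv2.COLOR_BGR2HSV)
def blob(mask,x0,y0,x1,y1):
    m=np.zeros_like(mask); m[y0:y1,x0:x1]=mask[y0:y1,x0:x1]; ys,xs=np.nonzero(m); return np.c_[xs,ys]
yel=cv2.inRange(hsv,(22,150,90),(35,255,255)); Y=blob(yel,215,190,265,225)
print('yellow n',len(Y),Y.min(0),Y.max(0)); mr=cv2.minAreaRect(Y.astype(np.int32)); print(mr)
W=px2w('top',cv2.boxPoints(mr),0.163); print(W.round(4))
red=cv2.inRange(hsv,(0,150,80),(8,255,255))|cv2.inRange(hsv,(170,150,80),(180,255,255)); R=blob(red,205,195,240,225)
blk=cv2.inRange(im,(0,0,0),(45,45,45)); B=blob(blk,198,192,222,215)
bar=np.r_[R,B]; 
print('red',len(R),R.mean(0),'blk',len(B),B.mean(0))
bw=px2w('top',bar,0.186)
c=bw.mean(0); u,s,v=np.linalg.svd((bw-c)[:,:2]); d=v[0]; pr=(bw-c)[:,:2]@d; 
rw=px2w('top',R,0.186).mean(0)
if d@(rw-c)[:2]<0: d=-d; pr=-pr
print('c',c,'d',d,'ang nose dir',np.arctan2(d[1],d[0]),'ext',pr.min(),pr.max())
for k in ((pr.min(),pr.max())): print(c[:2]+d*k)
# side
im=cv2.imread('pics/side0.png')
# crate
im=cv2.imread('pics/top0.png'); blu=cv2.inRange(hsv,(100,150,50),(130,255,255))
C=blob(blu,285,165,382,260); mr=cv2.minAreaRect(C.astype(np.int32)); print(mr); print(px2w('top',cv2.boxPoints(mr),0.06).round(3),px2w('top',[mr[0]],0.06))
# rim, via saved guess
print(px2w('top',[[215,208.5]],0.155), w2px('top',[[0,0,0]]))
# housing corners from crop
q=np.array([[85,110],[490,90],[515,535],[90,550]])/7+[175,165]
P=px2w('top',q,0.06);print(P.round(3))
```

```text
yellow n 160 [228 201] [249 209]
((238.4620819091797, 205.0448455810547), (7.474093914031982, 21.176597595214844), 85.2363510131836)
[[0.5598 0.188  0.163 ]
 [0.5641 0.1116 0.163 ]
 [0.5366 0.1097 0.163 ]
 [0.5323 0.1858 0.163 ]]
red 52 [221.40384615 211.90384615] blk 120 [209.13333333 203.61666667]
c [0.54209905 0.23775885 0.186     ] d [-0.59284769 -0.80531461] ang nose dir -2.2053867031004106 ext -0.05166110826824242 0.06263241050425179
[0.57272622 0.27936229]
[0.50496757 0.18732005]
((333.34344482421875, 210.45321655273438), (67.1711196899414, 67.70848083496094), 71.93952178955078)
[[ 0.627 -0.043  0.06 ]
 [ 0.704 -0.295  0.06 ]
 [ 0.452 -0.359  0.06 ]
 [ 0.379 -0.114  0.06 ]] [[ 0.53849053 -0.20264792  0.06      ]]
[[0.53948934 0.23482059 0.155     ]] [[284.05272211 356.89686192]]
[[0.672 0.358 0.06 ]
 [0.677 0.133 0.06 ]
 [0.428 0.122 0.06 ]
 [0.426 0.352 0.06 ]]
```

Run:
```python
from h import *
im=cv2.imread('pics/side0.png'); hsv=cv2.cvtColor(im,cv2.COLOR_BGR2HSV)
def blob(mask,x0,y0,x1,y1):
    m=np.zeros_like(mask); m[y0:y1,x0:x1]=mask[y0:y1,x0:x1]; ys,xs=np.nonzero(m); return np.c_[xs,ys]
yel=cv2.inRange(hsv,(20,150,90),(35,255,255)); Y=blob(yel,245,150,285,185)
mr=cv2.minAreaRect(Y.astype(np.int32)); print(len(Y),mr,px2w('side',cv2.boxPoints(mr),0.163).round(4))
# ridge dark line pixels (crop 350..415, 285) , block end
f=lambda L:np.array(L)/7.+[210,130]
print('side ridge edge/end',px2w('side',f([[345,293],[413,280],[365,322],[423,308]]),0.169).round(4))
g=lambda L:np.array(L)/7.+[175,165]
print('top ridge line, end',px2w('top',g([[492,252],[492,310],[524,252],[524,308]]),0.169).round(4))
print('block end',px2w('top',g([[605,240],[605,340]]),0.163).round(4))
# bar top ends side: far end top corners
print('side bar far',px2w('side',f([[322,78],[352,88]]),0.186).round(4), px2w('side',f([[262,165],[308,185]]),0.186).round(4))
# rim circle: outer edge points in top crop, by eye
pts=g([[108,300],[276,133],[440,300],[276,490]])
P=px2w('top',pts,0.155);print(P.round(4),P.mean(0))
for yaw in (.03,.05):
  for r in (.110,): print(np.array([.543,.238])+r*np.array([np.sin(yaw),-np.cos(yaw)]))
```

```text
123 ((262.4000244140625, 167.80001831054688), (16.099689483642578, 8.9442720413208), 63.43495178222656) [[0.5311 0.1812 0.163 ]
 [0.5658 0.1923 0.163 ]
 [0.5645 0.1087 0.163 ]
 [0.531  0.0988 0.163 ]]
side ridge edge/end [[0.5286 0.1214 0.169 ]
 [0.5644 0.1187 0.169 ]
 [0.5312 0.0973 0.169 ]
 [0.5621 0.097  0.169 ]]
top ridge line, end [[0.5611 0.1235 0.169 ]
 [0.5307 0.1238 0.169 ]
 [0.5607 0.107  0.169 ]
 [0.5313 0.1073 0.169 ]]
block end [[0.5671 0.0655 0.163 ]
 [0.5146 0.0664 0.163 ]]
side bar far [[0.5661 0.271  0.186 ]
 [0.5785 0.2572 0.186 ]] [[0.514  0.2127 0.186 ]
 [0.5316 0.1891 0.186 ]]
[[0.5444 0.3242 0.155 ]
 [0.631  0.2371 0.155 ]
 [0.5395 0.1519 0.155 ]
 [0.4427 0.2367 0.155 ]] [0.53940799 0.23745428 0.155     ]
[0.54629951 0.1280495 ]
[0.54849771 0.12813747]
```

```bash
python3 -m pendant '[{"travel":[-0.015,-0.049,-0.036],"twist":0.13},{"travel":[-0.015,-0.098,-0.072],"twist":0.26},{"travel":[-0.015,-0.147,-0.108],"twist":0.38},{"travel":[-0.015,-0.196,-0.144],"twist":0.51},{"travel":[-0.015,-0.244,-0.18],"twist":0.64},{"travel":[-0.015,-0.293,-0.216],"twist":0.76},{"travel":[-0.015,-0.342,-0.252],"twist":0.89},{"travel":[-0.015,-0.391,-0.289],"twist":1.02},{"travel":[-0.015,-0.44,-0.325],"twist":1.15},{"travel":[-0.015,-0.489,-0.361],"twist":1.27}]' -1 20
python3 -m pendant '[{"travel":[0,0,0],"twist":0}]'
python3 -c "
from h import *
p,R=tool();print(p,R.round(3))
t=np.array([.5465,.152,.185]);print('travel to t',(R.T@(t-p)).round(4),'jaw ang',np.arctan2(R[1,2],R[0,2]))"
```

```text
time: 1.35
position: [0.548, 0.15, 0.2371]
tool_rot: [-0.028, 1.571, 0.026]
ft_force: [1.0, -1.0, 0.4]
grip_width: 0.022
time: 1.48
position: [0.5503, 0.1437, 0.2368]
tool_rot: [-0.022, 1.57, 0.015]
ft_force: [0.0, -0.3, -0.2]
grip_width: 0.007
[0.55031044 0.14366267 0.23679431] [[ 0.    -0.024  1.   ]
 [-0.005  1.     0.024]
 [-1.    -0.005  0.   ]]
travel to t [ 0.0518  0.0087 -0.0036] jaw ang 0.02385127762279897
```

```bash
python3 -m pendant '[{"travel":[0,0.009,-0.003],"twist":0},{"travel":[0.03,0.009,-0.003],"twist":0},{"travel":[0.052,0.009,-0.003],"twist":0},{"travel":[0.052,0.009,-0.003],"twist":0}]'
python3 -c "
from h import *
for n in ('side','top'): cv2.imwrite(f'pics/{n}1.png',ctrl.get_image(n)[:,:,::-1])
crop('pics/top1.png','pics/t1c.png',175,165,275,255,6)
crop('pics/side1.png','pics/s1c.png',210,130,310,220,6)
print(tool())"
```

```text
time: 1.98
position: [0.5447, 0.1544, 0.1829]
tool_rot: [-0.026, 1.575, 0.018]
ft_force: [0.3, -0.7, 0.7]
grip_width: 0.009
(array([0.54670371, 0.15398939, 0.18533168]), array([[ 5.40225842e-04, -2.63925546e-02,  9.99651510e-01],
       [-3.93157467e-03,  9.99643874e-01,  2.63944777e-02],
       [-9.99992125e-01, -3.94446354e-03,  4.36269154e-04]]))
```

View pics/t1c.png

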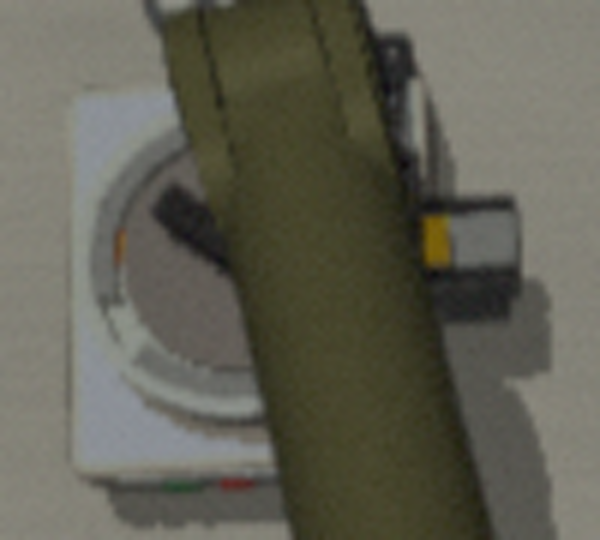

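View pics/s1c.png

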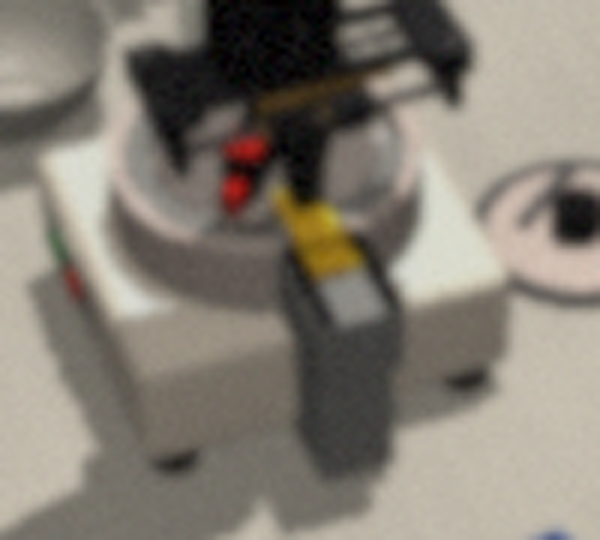

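The fingertip (side crop ≈(305,190)) stands above the yellow plate on the lid's side of the ridge. I'll lower it and then push.

```bash
python3 -m pendant '[{"travel":[0.017,0,0],"twist":0},{"travel":[0.017,0,0],"twist":0},{"travel":[0.017,-0.01,0],"twist":0},{"travel":[0.017,-0.015,0],"twist":0}]'
python3 -m pendant '[{"travel":[0,-0.008,0],"twist":0},{"travel":[0,-0.014,0],"twist":0},{"travel":[0,-0.02,0],"twist":0}]'
```

```text
time: 2.58
position: [0.5471, 0.1391, 0.1685]
tool_rot: [-0.022, 1.57, 0.019]
ft_force: [-0.5, 3.2, -1.8]
grip_width: 0.002
time: 2.95
position: [0.5478, 0.1208, 0.1689]
tool_rot: [-0.019, 1.569, 0.022]
ft_force: [0.6, 13.2, -1.3]
grip_width: 0.003
```

```bash
python3 -m pendant '[{"travel":[0,-0.003,0],"twist":0},{"travel":[0,-0.006,0],"twist":0}]'; python3 -m pendant '[{"travel":[0,0.004,0],"twist":0},{"travel":[0,0.01,0],"twist":0},{"travel":[-0.04,0.01,0],"twist":0},{"travel":[-0.07,0.01,0],"twist":0},{"travel":[-0.07,0.03,0],"twist":0}]'
python3 -c "
from h import *
for n in ('side','top'): cv2.imwrite(f'pics/{n}2.png',ctrl.get_image(n)[:,:,::-1])
crop('pics/top2.png','pics/t2c.png',175,165,275,255,6)
crop('pics/side2.png','pics/s2c.png',210,130,310,220,6)
print(tool())"
```

```text
time: 3.2
position: [0.5478, 0.1207, 0.1691]
tool_rot: [-0.015, 1.568, 0.031]
ft_force: [0.8, 14.6, -3.1]
grip_width: 0.008
time: 3.82
position: [0.549, 0.1481, 0.2424]
tool_rot: [-0.011, 1.563, 0.028]
ft_force: [-0.9, 0.1, -0.3]
grip_width: 0.004
(array([0.54616381, 0.15293554, 0.23884706]), array([[ 0.00159149, -0.0328011 ,  0.99946063],
       [ 0.01114739,  0.99940038,  0.03278137],
       [-0.9999366 ,  0.01108921,  0.00195618]]))
```

View pics/t2c.png

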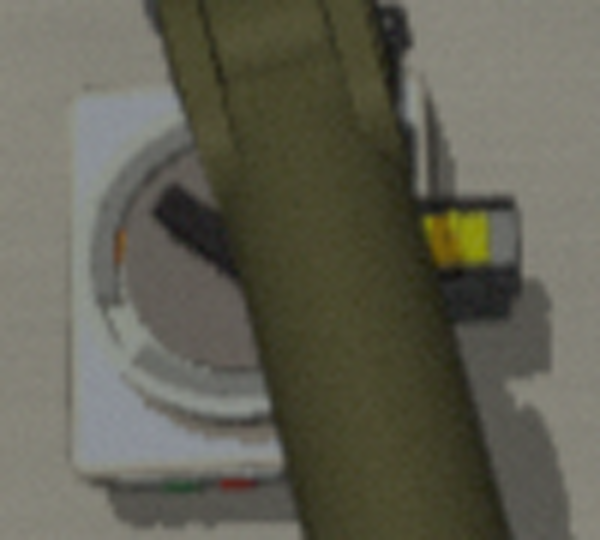

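View pics/s2c.png

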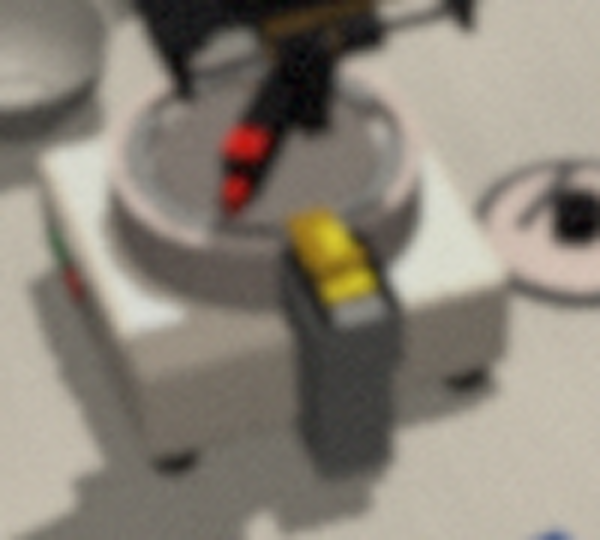

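The latch is open: the yellow end moved about 6.5 px (about 23 mm) and the push stalled at 14 N on its stop. Next is the lid, the grey disc with the black bar and red nose at top px (216,208). The green one (198,298) and purple one (275,138) are look-alikes lying on the table.

```bash
python3 -m pendant '[{"travel":[0,0.03,0],"twist":0.17},{"travel":[0,0.06,0],"twist":0.34},{"travel":[0,0.086,-0.001],"twist":0.51},{"travel":[0,0.086,-0.001],"twist":0.67},{"travel":[0,0.086,-0.001],"twist":0.67}]' 0.4 30
python3 -c "
from h import *
im=ctrl.get_image('side')[:,:,::-1]
cv2.imwrite('pics/side3.png',im)
crop('pics/side3.png','pics/s3c.png',200,110,310,210,7)
p,R=tool();print(p,R.round(3),'jaw',np.arctan2(R[1,2],R[0,2])); t=np.array([.5425,.2385,.158]);print((R.T@(t-p)).round(4))"
```

```text
time: 4.55
position: [0.5415, 0.2386, 0.238]
tool_rot: [0.504, 1.517, -0.491]
ft_force: [-0.4, 0.4, 0.2]
grip_width: 0.488
[0.54175944 0.23834305 0.23836491] [[-0.     0.593  0.806]
 [ 0.009  0.806 -0.593]
 [-1.     0.007 -0.006]] jaw -0.6341906479704568
[ 0.0804 -0.      0.001 ]
```

View pics/s3c.png

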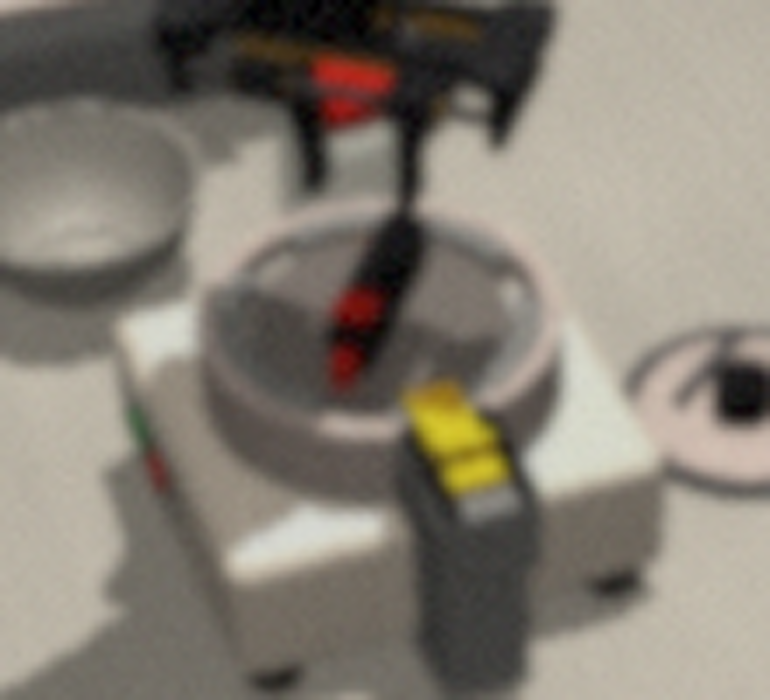

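The fingers straddle the line of the bar, and the latch is seen open. Next I descend and grip.

```bash
python3 -m pendant '[{"travel":[0.04,0,0.001],"twist":0},{"travel":[0.065,0,0.001],"twist":0},{"travel":[0.08,0,0.001],"twist":0},{"travel":[0.08,0,0.001],"twist":0}]'
python3 -m pendant '[{"travel":[0,0,0],"twist":0},{"travel":[0,0,0],"twist":0},{"travel":[0,0,0],"twist":0},{"travel":[0,0,0],"twist":0}]' -1 30
python3 -c "
from h import *
p,R=tool();print(p,R.round(3),'jaw',np.arctan2(R[1,2],R[0,2]))"
```

```text
time: 5.1
position: [0.542, 0.2378, 0.1573]
tool_rot: [0.502, 1.518, -0.491]
ft_force: [-0.4, 0.0, 0.9]
grip_width: 0.701
time: 5.6
position: [0.5422, 0.2379, 0.1577]
tool_rot: [0.502, 1.517, -0.49]
ft_force: [1.9, -2.0, 0.5]
grip_width: 0.332
[0.54222808 0.23790387 0.15773109] [[-0.001  0.592  0.806]
 [ 0.008  0.806 -0.592]
 [-1.     0.006 -0.006]] jaw -0.6334555192823876
```

```bash
python3 -m pendant '[{"travel":[0,0,0],"twist":0},{"travel":[0,0,0],"twist":0},{"travel":[0,0,0],"twist":0}]'
python3 -c "
from h import *
p,R=tool();print(p,R.round(3),'jaw',np.arctan2(R[1,2],R[0,2]))"
```

```text
time: 5.98
position: [0.5427, 0.2373, 0.1577]
tool_rot: [0.502, 1.516, -0.491]
ft_force: [2.1, -0.9, -1.1]
grip_width: 0.276
[0.54273758 0.23734994 0.15772709] [[-0.001  0.592  0.806]
 [ 0.008  0.806 -0.592]
 [-1.     0.006 -0.005]] jaw -0.6339530200696664
```

```bash
python3 -m pendant '[{"travel":[0,0,0],"twist":-0.11},{"travel":[0,0,0],"twist":-0.22},{"travel":[0,0,0],"twist":-0.33},{"travel":[0,0,0],"twist":-0.44},{"travel":[0,0,0],"twist":-0.55},{"travel":[0,0,0],"twist":-0.62},{"travel":[0,0,0],"twist":-0.67},{"travel":[0,0,0],"twist":-0.67}]'
python3 -c "
from h import *
p,R=tool();print(p,R.round(3),'jaw',np.arctan2(R[1,2],R[0,2]),ctrl.get_state()['torque'])
for n in ('side','top'): cv2.imwrite(f'pics/{n}4.png',ctrl.get_image(n)[:,:,::-1])
crop('pics/top4.png','pics/t4c.png',175,165,275,255,6)
crop('pics/side4.png','pics/s4c.png',200,110,310,210,6)"
```

```text
time: 6.98
position: [0.5441, 0.2377, 0.158]
tool_rot: [-0.021, 1.568, 0.035]
ft_force: [4.9, 1.2, -2.5]
grip_width: 0.273
[0.54413322 0.23769747 0.15796868] [[ 0.002 -0.036  0.999]
 [ 0.009  0.999  0.036]
 [-1.     0.009  0.003]] jaw 0.0357792481172013 [-0.15949588 -1.13172165 -0.1905011 ]
```

View pics/t4c.png

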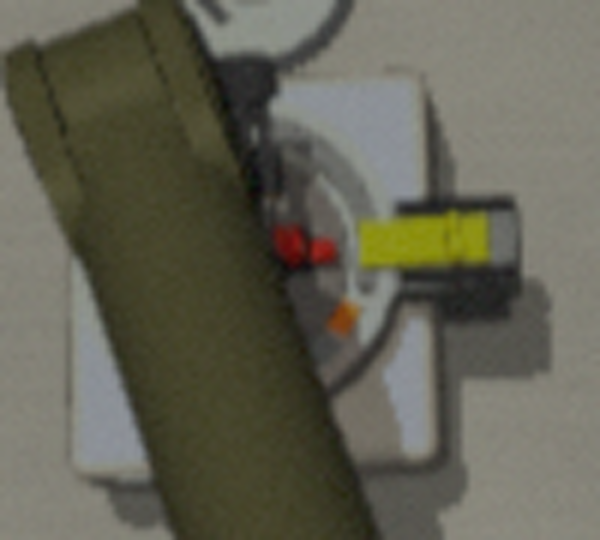

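View pics/s4c.png

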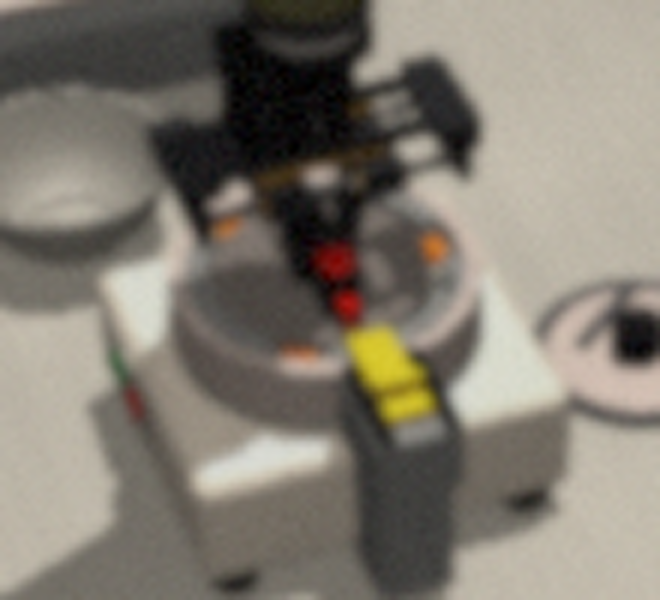

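The nose (top crop (320,250)) points at the latch, and the orange lugs show fully in their slots. Next I lift straight up.

```bash
python3 -m pendant '[{"travel":[-0.004,0,0],"twist":0},{"travel":[-0.008,0,0],"twist":0},{"travel":[-0.012,0,0],"twist":0},{"travel":[-0.016,0,0],"twist":0}]' - 45
python3 -c "
from h import *
p,R=tool();print(p,R.round(3),'jaw',np.arctan2(R[1,2],R[0,2]),ctrl.get_state()['torque'])"
```

```text
time: 7.58
position: [0.543, 0.2379, 0.174]
tool_rot: [-0.021, 1.57, 0.035]
ft_force: [-2.0, 0.2, -4.9]
grip_width: 0.268
[0.54304947 0.23790885 0.17398412] [[ 0.    -0.036  0.999]
 [ 0.009  0.999  0.036]
 [-1.     0.009  0.   ]] jaw 0.035847744492411834 [-0.17184383  0.09216062 -0.01860107]
```

```bash
python3 -m pendant '[{"travel":[-0.02,0,0],"twist":0},{"travel":[-0.045,0,0],"twist":0},{"travel":[-0.075,0,0],"twist":0},{"travel":[-0.075,0,0],"twist":0}]'
python3 -m pendant '[{"travel":[0,-0.03,-0.001],"twist":0},{"travel":[0,-0.075,-0.003],"twist":0},{"travel":[0,-0.125,-0.006],"twist":0},{"travel":[0,-0.175,-0.008],"twist":0},{"travel":[0,-0.225,-0.01],"twist":0},{"travel":[0,-0.275,-0.013],"twist":0},{"travel":[0,-0.325,-0.015],"twist":0},{"travel":[0,-0.375,-0.017],"twist":0},{"travel":[0,-0.415,-0.019],"twist":0},{"travel":[0,-0.44,-0.02],"twist":0}]'
python3 -c "
from h import *
p,R=tool();print(p,R.round(3),'jaw',np.arctan2(R[1,2],R[0,2]),ctrl.get_state()['torque'])
for n in ('side','top'): cv2.imwrite(f'pics/{n}5.png',ctrl.get_image(n)[:,:,::-1])
p,R=tool();t=np.array([.5385,-.2026,.03]);print((R.T@(t-p)).round(4))"
```

```text
time: 8.07
position: [0.5436, 0.2387, 0.2518]
tool_rot: [-0.019, 1.567, 0.039]
ft_force: [0.3, 0.3, -5.4]
grip_width: 0.271
time: 9.32
position: [0.5384, -0.2034, 0.2446]
tool_rot: [-0.016, 1.569, 0.038]
ft_force: [0.5, 1.2, -5.7]
grip_width: 0.273
[ 0.53841474 -0.2033965   0.24464406] [[ 0.001 -0.034  0.999]
 [ 0.014  0.999  0.034]
 [-1.     0.014  0.001]] jaw 0.03443938056856268 [-0.10081335 -0.01674052 -0.05089514]
[2.147e-01 1.000e-04 4.000e-04]
```

View pics/side5.png

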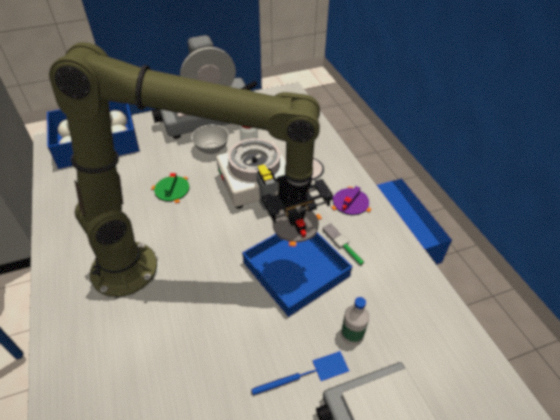

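View pics/top5.png

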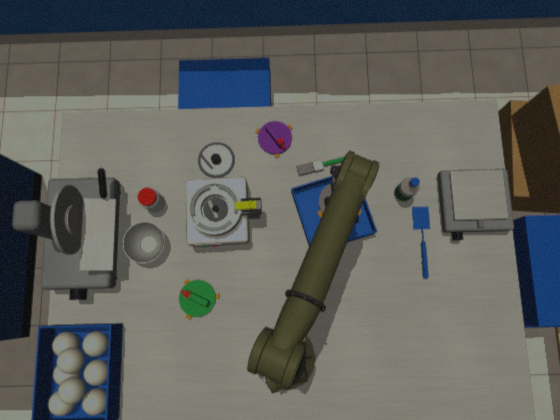

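The lid is off, level, and held over the crate (side px (297,225)). The cutter is bare and the bystanders are unmoved. Next I lower it.

```bash
python3 -m pendant '[{"travel":[0.03,0,0],"twist":0},{"travel":[0.07,0,0],"twist":0},{"travel":[0.11,0,0],"twist":0},{"travel":[0.15,0,0],"twist":0},{"travel":[0.18,0,0],"twist":0},{"travel":[0.2,0,0],"twist":0},{"travel":[0.21,0,0],"twist":0},{"travel":[0.21,0,0],"twist":0}]'
python3 -m pendant '[{"travel":[0.004,0,0],"twist":0},{"travel":[0.007,0,0],"twist":0},{"travel":[0.009,0,0],"twist":0},{"travel":[0.009,0,0],"twist":0}]'
```

```text
time: 10.42
position: [0.538, -0.2025, 0.0345]
tool_rot: [-0.015, 1.57, 0.034]
ft_force: [-0.3, 0.0, -5.2]
grip_width: 0.271
time: 10.92
position: [0.538, -0.2024, 0.0255]
tool_rot: [-0.015, 1.57, 0.034]
ft_force: [0.5, -0.3, -7.2]
grip_width: 0.272
```

```bash
python3 -m pendant '[{"travel":[0.0015,0,0],"twist":0},{"travel":[0.0015,0,0],"twist":0}]'; python3 -m pendant '[{"travel":[0.0015,0,0],"twist":0},{"travel":[0.0015,0,0],"twist":0}]'
```

```text
time: 11.18
position: [0.5382, -0.2024, 0.0242]
tool_rot: [-0.015, 1.57, 0.034]
ft_force: [0.9, 0.7, -4.6]
grip_width: 0.276
time: 11.42
position: [0.5385, -0.2023, 0.0237]
tool_rot: [-0.015, 1.57, 0.035]
ft_force: [-1.8, 2.5, 5.6]
grip_width: 0.272
```

Contact with the crate floor (force rose from −5 to +5.6 N). Release, then retreat.

```bash
python3 -m pendant '[{"travel":[0,0,0],"twist":0},{"travel":[0,0,0],"twist":0},{"travel":[0,0,0],"twist":0},{"travel":[0,0,0],"twist":0},{"travel":[0,0,0],"twist":0}]' 0.5
python3 -m pendant '[{"travel":[-0.03,0,0],"twist":0},{"travel":[-0.08,0,0],"twist":0},{"travel":[-0.14,0,0],"twist":0},{"travel":[-0.2,0,0],"twist":0},{"travel":[-0.2,0.06,0],"twist":0},{"travel":[-0.2,0.12,0],"twist":0},{"travel":[-0.2,0.18,0],"twist":0},{"travel":[-0.2,0.24,0],"twist":0},{"travel":[-0.2,0.24,0],"twist":0}]'
python3 -c "
from h import *
for n in ('side','top'): cv2.imwrite(f'pics/{n}6.png',ctrl.get_image(n)[:,:,::-1])
crop('pics/top6.png','pics/t6c.png',170,130,390,290,3.6)
crop('pics/side6.png','pics/s6c.png',180,110,380,260,4)
print(tool()[0],ctrl.get_state()['ft_force'])"
```

```text
time: 12.05
position: [0.5385, -0.2024, 0.0237]
tool_rot: [-0.015, 1.57, 0.034]
ft_force: [0.1, 0.6, 1.2]
grip_width: 0.717
time: 13.18
position: [0.5302, 0.0416, 0.2263]
tool_rot: [-0.022, 1.57, 0.044]
ft_force: [0.2, 0.0, -0.4]
grip_width: 0.748
[0.53066455 0.03508401 0.22650923] [ 0.23562873 -1.17408564  0.01864998]
```

View pics/s6c.png

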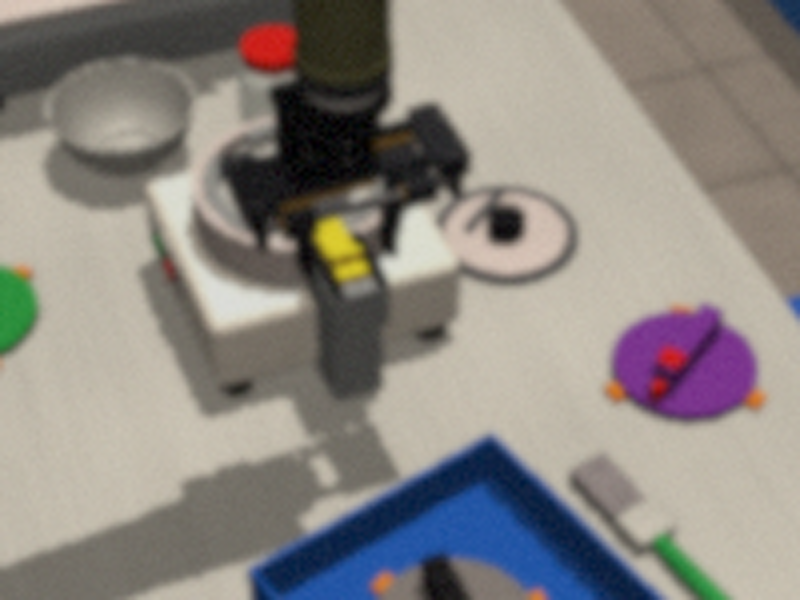

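View pics/top6.png

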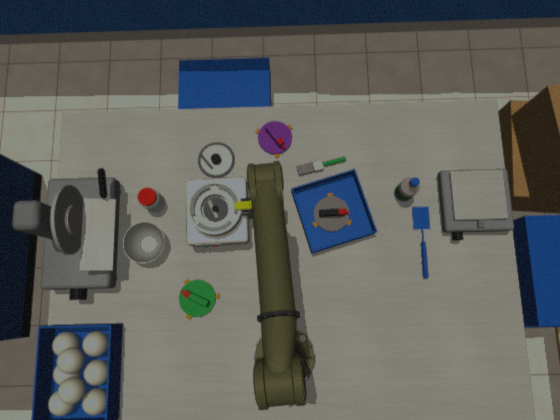

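The lid lies flat and upright in the middle of the crate (top px (333,212)), the latch is still open, and nothing else has moved. Handing in.

```bash
python3 -m pendant '[{"travel":[0,0,0],"twist":0},{"travel":[0,0,0],"twist":0}]'; python3 -c "
from bench import ctrl
print(max(abs(ctrl.get_state()['qd']))); print(ctrl.close_job())"
```

```text
time: 13.52
position: [0.5308, 0.0334, 0.2266]
tool_rot: [-0.015, 1.57, 0.032]
ft_force: [0.4, 0.1, 0.6]
grip_width: 0.75
0.007504199554720313
the job is handed in; nothing more can be done
None
```

The lid is in the blue crate, upright and released, and the job was handed in at about 13.5 s of the 58 s allowed. Handing in gave no verdict.

1. **Latch:** I pushed it open by the ridge until it stalled on its stop at about 14 N. In the picture it had moved about 23 mm.
2. **Lid turn:** I gripped the black bar and turned the lid anticlockwise about 0.67 rad. The red nose then pointed at the latch and the orange lugs showed in their slots.
3. **Lift and placing:** The lid came straight up with about 5 N on the wrist. I lowered it into the crate until it touched the floor, then let go and backed away.

The last pictures showed the lid looking flat near the crate's centre and the latch still open. The bystanders looked where they started; I judged that by eye and did not measure it. The arm was clear and at rest, with wrist force near zero. None of the checks failed or disagreed.

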